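# Turn a lidded mosaic case over and stand it to dry

## Task

Pinch the lidded mosaic case from the wooden work stand by its upper edge, lid and tray together, turn it over, and set it gently on the metal drying stand so that it leans back on the rails lid side down, between the side guides, with its lower edge on the ledge; then let go. The lid must stay shut on the tray throughout, and the case must be lowered gently by feel, since the ledge can be clamped anywhere along its range. Leave the tape, jar, bowl and brush where they are.

Things in the scene. Friction and masses are not known exactly. Their poses are not given: they have to be found in the camera images.
- tray: Square plywood tray of the case, 120 x 120 x 22 mm, about 0.14 kg, a mosaic panel (0.09 to 0.18 kg) loose inside. Origin at the centre of its flat outer floor face; z points out of the open side, towards the lid. At the start it leans on the work stand, upper edge towards the robot, x down the slope, z up and away from the robot. Shut, the case is 120 x 120 x 28 mm.
- case_edge (a point): Middle of the case's upper edge at the start, halfway through its 28 mm thickness: 60 mm along the tray's -x and 14 mm along its z from the tray's origin. Axes as the tray's.
- lid: Clear plastic lid of the case, a plate 120 x 120 x 6 mm with a 6 mm deep rim inside that drops into the tray with 2 mm play all round; only gravity or a grip keeps it shut. About 0.1 kg. Origin at the centre of the plate's inner face, axes as the tray's; its outer face lies 6 mm along z.
- tray_mouth (a point): Centre of the tray's open side, level with its wall tops, 22 mm along the tray's z from its origin. With the lid shut the lid's origin is within 3 mm of this point.
- work_cradle: Sloping seat of the fixed wooden work stand, 50 degrees from level. Origin on the plane of its two rails; x straight down the slope, away from the robot, z out of the slope. Rails at y = -45 and 45 mm, 14 mm wide, 10 mm thick, x = -30 to 70 mm; between them 76 mm is open, so a finger fits under the case. Ledge at x = 60 mm, standing 34 mm out.
- dry_cradle: Sloping seat of the fixed metal drying stand, 60 degrees from level; origin, axes and rails as on the work stand. The turned-over case belongs with the lid's outer face on the rails (tray origin at z = 28 mm), y = 0. Both stands have side guides 12 mm high above the rails, x = 10 to 70 mm, 131 mm apart inside.
- ledge_lowest (a point): Drying stand: where the ledge's bearing surface meets the rail plane when the ledge is set lowest, x = 60 mm in the seat's frame. The ledge, a rubber-faced bar 72 mm wide, 8 mm thick, standing 42 mm out, is firmly clamped (as good as rigid) here or up to 30 mm farther up the slope. Its setting is not reported: look, or feel for it with the case's lower edge.
- tape: Roll of packing tape lying flat, 90 mm across, 45 mm high, a bystander. Origin under its centre.
- jar: Closed jar, 60 mm across, 75 mm high, a bystander. Origin under its centre.
- bowl: Terracotta bowl, 100 mm across, 40 mm high, a bystander. Origin under its centre.
- brush: Brush lying flat, a bystander. Origin under its centre.
There are look-alikes about, which are no part of the job. Several things have the shape of the tray; the one meant has the colours described above. Several things have the shape of the lid; the one meant has the colours described above.

How it is judged (in metres and radians):
At the end, for the whole second after the job is handed in: The case rests inverted on the drying stand, lid on the rails: tray origin 22-34 mm off the rails, within 9 mm of the middle across, 38 mm above to 8 mm below the seat origin along the slope, parallel to the seat within 0.1 rad; lid within 5 mm of the tray mouth; tray and lid at rest (x of tray in the frame of dry_cradle between -0.038 and 0.008 m and y of tray in the frame of dry_cradle between -0.009 and 0.009 m and z of tray in the frame of dry_cradle between 0.022 and 0.034 m and angle between tray's own z axis and vertical above 1.75 rad and angle between the z axis of tray and the z axis of dry_cradle, either way round below 0.1 rad and distance between tray_mouth and lid below 0.005 m and linear speed of each of tray, lid below 0.02 m/s); the robot touches nothing.
It fails at once if the lid comes off the tray (its origin more than 7 mm from the tray's mouth) (distance between tray_mouth and lid above 0.007 m).
It fails at once if the case is dropped or slid onto the drying stand: it moves faster than 0.25 m/s while touching it (contact force between any of tray, lid and dry_cradle above 0.5 N and linear speed of tray above 0.25 m/s).
It fails at once if the tray or the lid is knocked or pressed against the drying stand with more than 60 N (contact force between any of tray, lid and dry_cradle above 60 N).
It fails at once if a bystander is moved by more than 30 mm (distance of any of tape, jar, bowl, brush from where it was at the start of the episode above 0.03 m).
It also fails if it takes over 51 s, if anything falls off the work surface, if the arm or the gripper's body presses on something with over 40 N, if the wrist force passes 120 N, or if a joint passes its speed limit or range.

## Robot

A 6-joint arm with a two-finger parallel gripper is mounted at the origin on the work surface. World frame = base frame: x ahead of the robot, y to its left, z up, the work surface at z = 0. Lengths are in mm, angles in rad, forces in N, time in s.
With the tool pointing down it reaches from about 350 to 975 mm from the base axis. Payload 7.1 kg.
Tool frame: the origin (TCP) lies midway between the tips of the shut fingers; the grasp point (between the pads) lies pinch_z behind it (pinch_z is the distance from the TCP to the grasp point, in mm); z points along the fingers, y is the line along which they close (so a half turn about z gives the same grasp; the last joint's range is limited). The gripper opens to 88 mm and grips with 3 to 60 N. Pads are 20 mm wide; open, the fingers measure 115 mm over their backs; the gripper's body (75 mm by 178 mm) begins 61 mm behind the grasp point.
Start: joints at [-1.332, 0.423, 1.63, -0, 1.089, -0.019], TCP at [159.365, -604.324, 222.675] pointing down, gripper open.
Joint ranges: [-3, 3], [-0.9, 2.11], [0.09, 2.58], [-1.31, 4.45], [0.11, 2.69], [-2.54, 2.54]. Speed limits (rad/s): [2.39, 2.39, 3.01, 3.14, 3.14, 3.14].

## Interface

Orientations are given as a rotation vector (axis times angle).
In Python, from workcell import get_obs, get_image, close_job, pinch_z gives the robot as it stands.
- The arm moves only by the tool jog_arm, never from a script. Its argument "commands" is a list of rows, each a list of 3 entries, a list of its own where there are three numbers: the gripper command: -1 is shut, 1 is fully open, values between are in proportion, then the shift along the tool's x, y, z as a fraction of full scale, then the turn, a rotation vector about the tool's x, y, z as a fraction of full scale. In form: [[gripper, [tx, ty, tz], [rx, ry, rz]], ...]. A call has 1 to 10 rows; each row shifts and turns the commanded pose from where the row before left it, along the tool's axes as they then stand; what a row does not reach is not made up. Full scale, the value 1, is 0.1 m for a shift and 45 degrees for a turn. A row lasts 1/10 s, in which the tool goes at most 50 mm and 8.59 degrees, less where a joint would pass 70% of its speed; a pose out of reach is approached as far as the arm can. A call with a number of a shift or a turn outside -1 to 1 is refused whole. A call with a gripper value outside its range is refused whole. The fingers move at their own pace and stop on an object; the grip force is fixed at half the most. Time passes only in rows, so rows that do not move let the fingers close. It gives the time, the measured TCP pose, the force, the opening and the grip force at its end, in the units of the state.
- get_obs(): the state, without advancing time (a new reading comes with each control period).
- get_image(name): name is "scene" or "top" or "wrist"; returns a dict with "image" (400x640x3 uint8, blue, green, red), "z_map" (400x640 float32, mm along the optical axis (not along the pixel's ray), 0 where there is no reading), "intrinsics" (3x3 intrinsics, pixels), "eye" and "orientation" of the camera in the world; the wrist camera has in their place "mount" (4x4, takes a point from camera to tool coordinates, whose origin is the TCP and whose axes are the flange's). Camera axes: x right, y down, z forward; pixel columns grow to the right and rows downward; lengths in mm; the calibration is good to about 2 mm. The wrist camera is an equidistant fisheye: a pixel r from the principal point sees the ray r / f radians off the axis. A picture is of the moment at which its call begins: read the wrist's pose just before it.
- close_job(): hands the job in; it is judged then, once.
The state is a dict: "t": time; "qpos": joint angles; "qvel": joint speeds; "joint_torque": joint torques, N m; "ee_pos": TCP position; "orientation": TCP orientation; "ft_force": force on the tool from outside, world axes, zero at the start; "moment": the same for the moment, N m; "width": finger opening in mm; "grasp_force": force on a finger pad.
Only numpy, scipy, OpenCV 4.12 (cv2) and the standard library are available. Lean on these libraries where they do the work, as an engineer would, in place of code of your own. Each camera call takes 0.05 s, during which the arm holds its last target. There are 200 camera calls.

## Working session

There is one attempt and no reset: what is moved stays moved. The work goes in short steps, Python scripts to look and compute and a tool call to move; the robot and the scene stay as the last step left them, time stands still between calls to the robot, and variables do not carry over. Pictures are saved under pics/ and viewed, at most 10 in all, crops included, and the job is handed in when it is done.

Besides the shell and the picture viewer there is one more tool, called after "Call:" by a JSON object that holds its "op" and its "data". jog_arm: Moves the arm, as the interface text tells. Its arguments: {"type":"object","properties":{"commands":{"type":"array","items":{"type":"array"}}},"required":["commands"]}

```bash
mkdir -p pics; ls; python3 - <<'E'
from workcell import get_obs,get_image,pinch_z
import cv2,numpy as np
print(pinch_z, get_obs())
for n in("scene","top"):
    d=get_image(n); cv2.imwrite(f"pics/{n}0.png",d["image"]); np.savez(f"{n}0.npz",**{k:np.array(v) for k,v in d.items()})
    print(n,d["intrinsics"],d["eye"],d["orientation"])
E
```

```text
pics
18.700000000000003 {'t': 0.0, 'qpos': array([-1.33200482e+00,  4.23846127e-01,  1.63071867e+00, -1.87731955e-05,
        1.08857444e+00, -1.89944718e-02]), 'qvel': array([ 2.60057244e-04, -1.05670988e-03, -5.67190625e-04,  1.56002516e-05,
        1.71764467e-03,  1.14224699e-03]), 'joint_torque': array([ 9.66374173e-04, -5.44623077e+01, -2.73666143e+01,  6.45233877e-02,
        2.27008830e-02, -1.38972964e-04]), 'ee_pos': array([ 159.22618433, -603.78835829,  221.88712857]), 'orientation': array([-3.11400803e+00, -4.03625212e-01,  2.92261304e-04]), 'ft_force': array([ 0.82635112, -0.1288887 , -0.5524527 ]), 'moment': array([ 0.03757127, -0.02491089,  0.02783524]), 'grasp_force': 0.0, 'width': 87.91485263693365}
scene [[445.23212296   0.         318.0855723 ]
 [  0.         445.23212296 197.83401993]
 [  0.           0.           1.        ]] [1014.75733277  725.82542722  784.97969668] [-0.70668688 -2.50243766  1.28158741]
top [[468.35343501   0.         326.5815605 ]
 [  0.         468.35343501 198.05734521]
 [  0.           0.           1.        ]] [ 438.06141456  -87.89768514 1204.72618269] [-2.19491025  2.19840647 -0.08139121]
```

View pics/scene0.png

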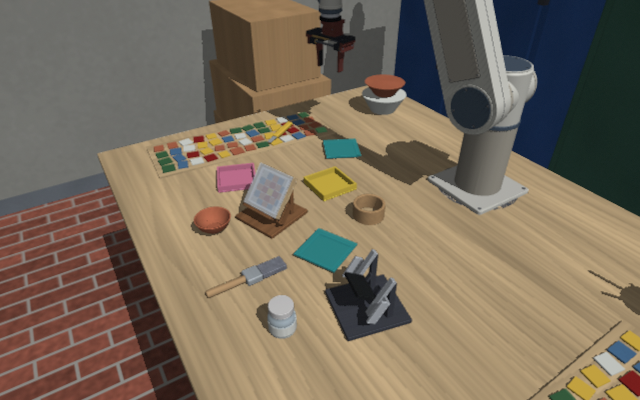

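View pics/top0.png

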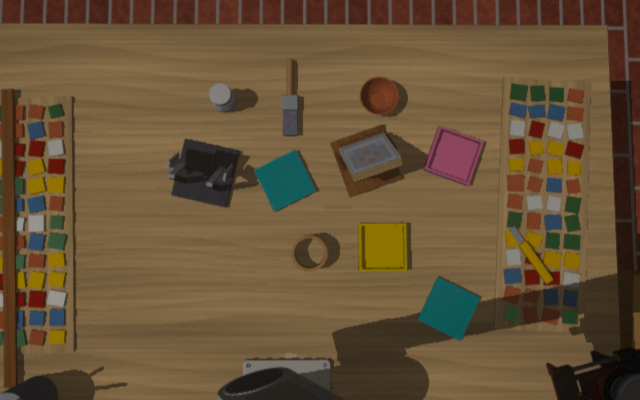

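The case is the clear-lidded one with a mosaic on the wooden stand, top (368,157) / scene (270,190). The drying stand is dark, top (205,172). What could be taken for it: teal lids at top (285,180) and (450,307), pink tray (455,155), yellow tray (383,247). None of those sits on the wooden stand. Next I measure with depth.

```bash
cat > h.py <<'E'
import numpy as np,cv2
from scipy.spatial.transform import Rotation as R
def load(n): return dict(np.load(n+"0.npz"))
def cloud(d):
    K=d["intrinsics"];z=d["z_map"];v,u=np.mgrid[:400,:640]
    p=np.stack([(u-K[0,2])/K[0,0]*z,(v-K[1,2])/K[1,1]*z,z],-1)
    P=p@R.from_rotvec(d["orientation"]).as_matrix().T+d["eye"]; P[z<=0]=np.nan
    return P
def plane(p,n0,ang=10,tol=2.5,it=600,seed=0):
    r=np.random.default_rng(seed);best=None;bi=0
    for _ in range(it):
        a=p[r.choice(len(p),3,False)];n=np.cross(a[1]-a[0],a[2]-a[0]);l=np.linalg.norm(n)
        if l<50: continue
        n/=l; n*=np.sign(n[2]) or 1
        if abs(np.degrees(np.arccos(np.clip(n[2],-1,1)))-n0)>ang: continue
        m=abs((p-a[0])@n)<tol
        if m.sum()>bi: bi=m.sum();best=m
    q=p[best];c=q.mean(0);n=np.linalg.svd(q-c)[2][2];n*=np.sign(n[2])
    return c,n,best
E
python3 - <<'E'
from h import *
for n,box in(("top",{"work":(325,120,415,200),"dry":(160,130,245,215)}),("scene",{"work":(235,155,310,240),"dry":(320,240,415,340)})):
    d=load(n);P=cloud(d)
    for k,(a,b,c,e) in box.items():
        p=P[b:e,a:c].reshape(-1,3);p=p[np.isfinite(p[:,0])&(p[:,2]>18)]
        c0,nn,m=plane(p,50 if k=="work" else 60);q=p[m]
        print(n,k,len(p),m.sum(),"zmax",p[:,2].max(),"c",c0.round(1),"n",nn.round(3),"tilt",np.degrees(np.arccos(nn[2])).round(1),"yaw",np.degrees(np.arctan2(nn[1],nn[0])).round(1))
        xs=np.array([0,0,-1])+nn*nn[2];xs/=np.linalg.norm(xs);ys=np.cross(nn,xs)
        print(" ext",np.percentile((q-c0)@xs,[0,2,98,100]).round(1),np.percentile((q-c0)@ys,[0,2,98,100]).round(1))
E
python3 - <<'E'
import cv2
t=cv2.imread('pics/top0.png');s=cv2.imread('pics/scene0.png')
import numpy as np
A=[cv2.resize(x,(400,300),interpolation=cv2.INTER_CUBIC) for x in(t[115:205,320:440],t[130:220,150:270],s[150:240,220:340],s[240:345,305:445])]
cv2.imwrite('pics/crop1.png',np.vstack([np.hstack(A[:2]),np.hstack(A[2:])]))
E
```

```text
top work 2212 1427 zmax 145.87762814349662 c [ 614.6 -201.8   98.5] n [0.72  0.257 0.645] tilt 49.9 yaw 19.7
 ext [-60.3 -57.4  63.6  66.8] [-59.9 -57.1  57.6  59.9]
top dry 1410 340 zmax 126.84683796591753 c [574.2 211.7  79.4] n [ 0.862 -0.171  0.478] tilt 61.5 yaw -11.2
 ext [-53.9 -50.7  44.8  69.3] [-75.7 -75.1  62.6  67.6]
scene work 2275 1288 zmax 145.02798042411575 c [ 617.4 -195.2   94.8] n [0.719 0.258 0.646] tilt 49.8 yaw 19.7
 ext [-62.  -59.8  57.2  65.8] [-63.8 -60.2  56.5  60.9]
scene dry 1956 494 zmax 125.87208736436367 c [577.1 224.   80.4] n [ 0.836 -0.192  0.515] tilt 59.0 yaw -12.9
 ext [-51.2 -49.1  46.   49. ] [-81.7 -79.   58.6  59.4]
```

View pics/crop1.png

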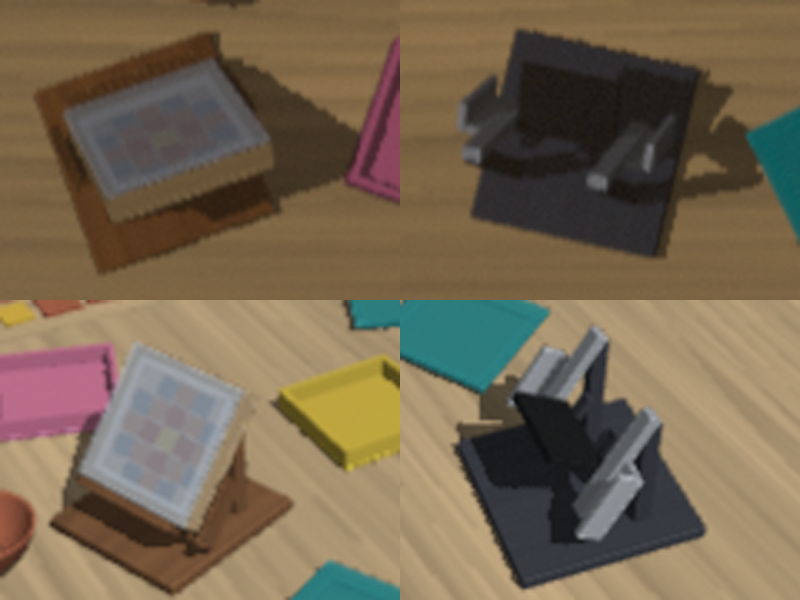

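Crop: the case (clear lid with mosaic, wood tray) leans on the wooden stand, upper edge towards the robot. The drying stand shows two metal rails with side guides and the black ledge bar partway up. Next: precise frames.

```bash
python3 - <<'E'
from h import *
boxes={"top":((325,120,415,200),(160,130,245,215)),"scene":((235,155,310,240),(320,240,415,340))}
def frame(yaw,t):
    h=np.array([np.cos(yaw),np.sin(yaw),0]);z=np.array([0,0,1.])
    x=np.cos(t)*h-np.sin(t)*z; n=np.sin(t)*h+np.cos(t)*z
    return np.stack([x,np.cross(n,x),n],1)
W=frame(np.radians(19.7),np.radians(50))
for n in boxes:
    P=cloud(load(n));a,b,c,e=boxes[n][0];p=P[b:e,a:c].reshape(-1,3);p=p[np.isfinite(p[:,0])&(p[:,2]>18)]
    c0,nn,m=plane(p,50);q=p[m]@W; zz=np.median(q[:,2]); q=q[abs(q[:,2]-zz)<3]
    r=cv2.minAreaRect(q[:,:2].astype(np.float32)); lo,hi=np.percentile(q[:,:2],[1,99],axis=0)
    print(n,"rect",r,"mid",(lo+hi)/2,hi-lo,"z",zz,"world c",W@np.r_[(lo+hi)/2,zz])
# dry base
for n in boxes:
    d=load(n);P=cloud(d);a,b,c,e=boxes[n][1];I=d["image"][b:e,a:c].astype(int);p=P[b:e,a:c]
    s=I.max(-1)-I.min(-1);dark=(I.max(-1)<80)&(s<25)
    base=dark&(p[...,2]>3)&(p[...,2]<18)
    q=p[base];print(n,"base z",np.median(q[:,2]),len(q),"rect",cv2.minAreaRect(q[:,:2].astype(np.float32)))
    D=frame(np.radians(-12.5),np.radians(60))
    ok=np.isfinite(p[...,0])&(p[...,2]>22)
    met=ok&(I.mean(-1)>85)&(s<30)
    q=p[met]; 
    if len(q)>20:
        c0,nn,m=plane(q,60); print(" metal",len(q),m.sum(),nn,np.degrees([np.arccos(nn[2]),np.arctan2(nn[1],nn[0])]))
        Q=q@D; hz=np.histogram(Q[:,2],np.arange(525,575,2)); print(hz)
        for lo in range(-0,0): pass
        zs=np.median(Q[m][:,2]);print(" z",zs,"y hist",np.histogram(Q[abs(Q[:,2]-zs)<3][:,1],np.arange(250,420,6)))
    q=p[ok&~met]@D; np.save(f"led_{n}.npy",q); np.save(f"met_{n}.npy",p[met]@D)
E
```

```text
top rect ((256.0265197753906, -397.07647705078125), (119.74419403076172, 126.70819854736328), 89.65941619873047) mid [ 256.07313495 -397.0951709 ] [123.27652587 117.20725575] z 454.55047661198216 world c [ 616.65111894 -200.98876555   96.01601229]
scene rect ((260.6355895996094, -393.4181213378906), (127.5215072631836, 124.78288269042969), 0.17179135978221893) mid [ 257.29205414 -393.90263131] [119.00837879 118.97627455] z 455.8250694177291 world c [ 617.23182383 -197.38982932   95.90155848]
top base z 11.611680099095338 2068 rect ((577.422119140625, 206.45782470703125), (145.12945556640625, 148.79208374023438), 77.04857635498047)
 metal 85 40 [-0.55172713  0.47470125  0.68575207] [ 46.70521807 139.29158191]
(array([0, 0, 0, 0, 0, 0, 0, 0, 0, 0, 0, 0, 0, 0, 0, 0, 0, 0, 0, 0, 0, 0,
       0, 0]), array([525, 527, 529, 531, 533, 535, 537, 539, 541, 543, 545, 547, 549,
       551, 553, 555, 557, 559, 561, 563, 565, 567, 569, 571, 573]))
 z 483.1300425518883 y hist (array([0, 5, 1, 0, 5, 5, 4, 0, 0, 0, 0, 0, 0, 0, 0, 0, 0, 0, 0, 4, 6, 3,
       2, 4, 5, 0, 0, 0]), array([250, 256, 262, 2
[... 222 characters left out ...]
625), (213.42820739746094, 148.6626739501953), 77.1505126953125)
 metal 861 389 [ 0.84405941 -0.19107741  0.50105202] [ 59.93037442 -12.75557041]
(array([0, 0, 0, 0, 0, 0, 0, 0, 0, 0, 0, 0, 0, 0, 0, 0, 0, 0, 0, 0, 0, 0,
       0, 0]), array([525, 527, 529, 531, 533, 535, 537, 539, 541, 543, 545, 547, 549,
       551, 553, 555, 557, 559, 561, 563, 565, 567, 569, 571, 573]))
 z 486.8952951708866 y hist (array([ 0,  1, 30,  2, 11, 53, 58, 32,  0,  0,  0,  0,  0,  0,  0,  0,  0,
        0,  0, 10, 64, 78, 29,  0,  7, 44,  0,  0]), array([250, 256, 262, 268, 274, 280, 286, 292, 298, 304, 310, 316, 322,
       328, 334, 340, 346, 352, 358, 364, 370, 376, 382, 388, 394, 400,
       406, 412, 418]))
```

```bash
python3 - <<'E'
from h import *
def frame(yaw,t):
    h=np.array([np.cos(yaw),np.sin(yaw),0]);z=np.array([0,0,1.])
    x=np.cos(t)*h-np.sin(t)*z; n=np.sin(t)*h+np.cos(t)*z
    return np.stack([x,np.cross(n,x),n],1)
D=frame(np.radians(-12.9),np.radians(60))
D0=frame(np.radians(-12.5),np.radians(60))
boxes={"top":(160,130,245,215),"scene":(320,240,415,340)}
for n in boxes:
    d=load(n);P=cloud(d);a,b,c,e=boxes[n];p=P[b:e,a:c].reshape(-1,3);I=d["image"][b:e,a:c].reshape(-1,3).astype(int)
    k=np.isfinite(p[:,0])&(p[:,2]>20);p=p[k]@D;I=I[k]
    zs=np.arange(470,510)
    h=np.histogram(p[:,2],np.arange(440,545,3));print(n,dict(zip(h[1].astype(int),h[0])))
    z0=487 if n=="scene" else 485
    q=p[abs(p[:,2]-z0)<3.5]
    print(" yhist",dict(zip(range(250,424,3),np.histogram(q[:,1],np.arange(250,424,3))[0])))
    for lo,hi in((272,302),(360,392)):
        s=q[(q[:,1]>lo)&(q[:,1]<hi)];print(" rail",lo,np.percentile(s,[2,50,98],axis=0).round(1).tolist(),len(s))
    # ledge: standing out, between y 300..365
    L=p[(p[:,1]>292)&(p[:,1]<372)&(p[:,2]>z0+4)];print(" ledge",len(L))
    print(np.percentile(L,[1,10,50,90,99],axis=0).round(1).tolist()); 
    H=np.histogram2d(L[:,0],L[:,2],[np.arange(180,300,5),np.arange(z0+4,z0+52,6)]);
    for r,v in zip(H[1],H[0]):
        if v.sum(): print(int(r),v.astype(int))
    G=p[(p[:,2]>z0+4)&((p[:,1]<275)|(p[:,1]>385))]
    for g in (G[G[:,1]<330],G[G[:,1]>330]): 
        if len(g):print(" guide",np.percentile(g,[2,50,98],axis=0).round(1).tolist(),len(g))
    r=p[0]
E
```

```text
top {np.int64(440): np.int64(9), np.int64(443): np.int64(8), np.int64(446): np.int64(7), np.int64(449): np.int64(7), np.int64(452): np.int64(11), np.int64(455): np.int64(7), np.int64(458): np.int64(7), np.int64(461): np.int64(13), np.int64(464): np.int64(9), np.int64(467): np.int64(10), np.int64(470): np.int64(20), np.int64(473): np.int64(52), np.int64(476): np.int64(119), np.int64(479): np.int64(157), np.int64(482): np.int64(231), np.int64(485): np.int64(113), np.int64(488): np.int64(67), np.int64(491): np.int64(56), np.int64(494): np.int64(78), np.int64(497): np.int64(49), np.int64(500): np.int64(35), np.int64(503): np.int64(34), np.int64(506): np.int64(38), np.int64(509): np.int64(33), np.int64(512): np.int64(32), np.int64(515): np.int64(38), np.int64(518): np.int64(30), np.int64(521): np.int64(36), np.int64(524): np.int64(55), np.int64(527): np.int64(11), np.int64(530): np.int64(0), np.int64(533): np.int64(0), np.int64(536): np.int64(0), np.int64(539): np.int64(0)}
 yhist {250: np.int64(0), 253: np.int64(0), 256: np.int64(1), 259: np.int64(15), 262: np.int64(4), 265: np.int64(2),
[... 3350 characters left out ...]
t64(0), 394: np.int64(0), 397: np.int64(0), 400: np.int64(2), 403: np.int64(51), 406: np.int64(9), 409: np.int64(0), 412: np.int64(0), 415: np.int64(0), 418: np.int64(0)}
 rail 272 [[136.3, 282.4, 483.7], [168.8, 290.1, 485.4], [202.8, 297.5, 487.8]] 129
 rail 360 [[138.4, 365.9, 483.6], [188.4, 379.3, 485.1], [233.5, 386.5, 488.2]] 229
 ledge 396
[[196.5, 299.4, 491.2], [197.1, 307.3, 495.5], [198.4, 339.1, 513.0], [203.1, 369.1, 527.1], [205.0, 371.6, 528.4]]
195 [46 50 47 51 44 60 14]
200 [ 4  6  4  5  3 28 29]
205 [1 0 0 1 0 3 0]
 guide [[176.4, 262.7, 491.1], [201.7, 267.7, 496.4], [234.3, 270.2, 499.0]] 77
 guide [[176.5, 399.5, 491.2], [205.5, 404.4, 495.7], [234.5, 406.9, 498.2]] 107
```

```bash
cat >> h.py <<'E'
def frame(yaw,t):
    yaw,t=np.radians([yaw,t]);h=np.array([np.cos(yaw),np.sin(yaw),0]);z=np.array([0,0,1.])
    x=np.cos(t)*h-np.sin(t)*z; n=np.sin(t)*h+np.cos(t)*z
    return np.stack([x,np.cross(n,x),n],1)
W=frame(19.7,50);D=frame(-12.9,60)
def tool(F,s): # tool z = seat x, tool y = s*seat z
    z=F[:,0];y=s*F[:,2];return np.stack([np.cross(y,z),y,z],1)
def fkR(q): return R.from_euler('ZYZYZ',[q[0],q[1]+q[2],q[3],q[4],q[5]]).as_matrix()
q0=[-1.33200482,.423846127,1.63071867,-1.877e-5,1.08857444,-.0189944718]
C=fkR(q0).T@R.from_rotvec([-3.11400803,-.403625212,2.92e-4]).as_matrix()
E
python3 - <<'E'
from h import *
np.set_printoptions(precision=2,suppress=True)
print(C)
for nm,F,az in(("work",W,-18),("dry",D,20)):
  for s in(1,-1):
    for da in (-12,0,):
      for th in(100,115,130,145,160):
        M=R.from_euler('ZY',[az+(da if nm=="dry" else -da),th],degrees=True).as_matrix().T@tool(F,s)@np.round(C).T
        e=R.from_matrix(M).as_euler('ZYZ',degrees=True); 
        e[0]=(e[0]+75)%360-75
        print(nm,s,az+(da if nm=="dry" else -da),th,e.round(0), "OK" if e[0]<255 and abs(e[2])<145 and 6.3<e[1]<154 else "")
E
```

```text
Traceback (most recent call last):
  File "h.py", line 29, in <module>
    C=fkR(q0).T@R.from_rotvec([-3.11400803,-.403625212,2.92e-4]).as_matrix()
      ~~~^^^^
  File "h.py", line 27, in fkR
    def fkR(q): return R.from_euler('ZYZYZ',[q[0],q[1]+q[2],q[3],q[4],q[5]]).as_matrix()
                       ~~~~~~~~~~~~^^^^^^^^^^^^^^^^^^^^^^^^^^^^^^^^^^^^^^^^^
  File "scipy/spatial/transform/_rotation.pyx", line 1413, in scipy.spatial.transform._rotation.Rotation.from_euler
ValueError: Expected axis specification to be a non-empty string of upto 3 characters, got ZYZYZ
```

```bash
sed -i "s/^def fkR.*/def fkR(q): return (R.from_euler('ZYZ',[q[0],q[1]+q[2],q[3]])*R.from_euler('YZ',[q[4],q[5]])).as_matrix()/" h.py
cat > t.py <<'E'
from h import *
np.set_printoptions(precision=2,suppress=True)
print(C)
for nm,F,az in(("work",W,-18),("dry",D,20)):
  for s in(1,-1):
    for da in (-12,0,):
      for th in(100,115,130,145,160):
        M=R.from_euler('ZY',[az+(da if nm=="dry" else -da),th],degrees=True).as_matrix().T@tool(F,s)@np.round(C).T
        e=R.from_matrix(M).as_euler('ZYZ',degrees=True); 
        e[0]=(e[0]+75)%360-75
        print(nm,s,az+(da if nm=="dry" else -da),th,e.round(0), "OK" if e[0]<255 and abs(e[2])<145 and 6.3<e[1]<154 else "")
E
python3 t.py
```

```text
[[ 0. -1. -0.]
 [ 1.  0.  0.]
 [-0. -0.  1.]]
work 1 -6 100 [ 23.  45. -37.] OK
work 1 -6 115 [ 32.  32. -48.] OK
work 1 -6 130 [ 52.  21. -71.] OK
work 1 -6 145 [  97.   16. -118.] OK
work 1 -6 160 [ 135.   23. -158.] 
work 1 -18 100 [ 31.  51. -51.] OK
work 1 -18 115 [ 39.  38. -63.] OK
work 1 -18 130 [ 57.  28. -84.] OK
work 1 -18 145 [  87.   23. -117.] OK
work 1 -18 160 [ 119.   27. -152.] 
work -1 -6 100 [ 23.  45. 143.] OK
work -1 -6 115 [ 32.  32. 132.] OK
work -1 -6 130 [ 52.  21. 109.] OK
work -1 -6 145 [97. 16. 62.] OK
work -1 -6 160 [135.  23.  22.] OK
work -1 -18 100 [ 31.  51. 129.] OK
work -1 -18 115 [ 39.  38. 117.] OK
work -1 -18 130 [57. 28. 96.] OK
work -1 -18 145 [87. 23. 63.] OK
work -1 -18 160 [119.  27.  28.] OK
dry 1 8 100 [-13.  52.  26.] OK
dry 1 8 115 [-17.  38.  32.] OK
dry 1 8 130 [-26.  24.  42.] OK
dry 1 8 145 [-57.  12.  75.] OK
dry 1 8 160 [231.  13. 148.] 
dry 1 20 100 [-19.  56.  40.] OK
dry 1 20 115 [-24.  42.  48.] OK
dry 1 20 130 [-35.  29.  60.] OK
dry 1 20 145 [-61.  18.  89.] OK
dry 1 20 160 [250.  17. 140.] OK
dry -1 8 100 [ -13.   52. -154.] 
dry -1 8 115 [ -17.   38. -148.] 
dry -1 8 130 [ -26.   24. -138.] OK
dry -1 8 145 [ -57.   12. -105.] OK
dry -1 8 160 [231.  13. -32.] OK
dry -1 20 100 [ -19.   56. -140.] OK
dry -1 20 115 [ -24.   42. -132.] OK
dry -1 20 130 [ -35.   29. -120.] OK
dry -1 20 145 [-61.  18. -91.] OK
dry -1 20 160 [250.  17. -40.] OK
```

```bash
cat >> h.py <<'E'
WG=W@np.array([229.7,-395.5,441.2])   # TCP at grasp
DO=D@np.array([165.5,332,485.])       # dry seat origin
def wrist(az,th,M):
    e=R.from_matrix(R.from_euler('ZY',[az,th],degrees=True).as_matrix().T@M@np.round(C).T).as_euler('ZYZ',degrees=True);e[0]=(e[0]+75)%360-75;return e.round(0)
def plan(Ra,Rb,n,az=(0,0),th=(115,115)):
    v=(R.from_matrix(Ra).inv()*R.from_matrix(Rb)).as_rotvec()
    print("rot deg",np.degrees(np.linalg.norm(v)),"per row",(v/n/(np.pi/4)).round(4))
    for k in np.linspace(0,1,7): print("  ",wrist(az[0]+k*(az[1]-az[0]),th[0]+k*(th[1]-th[0]),Ra@R.from_rotvec(v*k).as_matrix()))
    return v
E
python3 - <<'E'
from h import *
from workcell import get_obs
np.set_printoptions(precision=3,suppress=True)
o=get_obs();Ra=R.from_rotvec(o["orientation"]).as_matrix()
print("WG",WG,"DO",DO,"pre",WG-90*W[:,0]); 
pre=WG-90*W[:,0]
print("az",np.degrees(np.arctan2(pre[1],pre[0])))
# raised transit and shift in tool frame
print("tool delta", Ra.T@(pre-o["ee_pos"]))
plan(Ra,tool(W,-1),30,(-75,-18)); 
# intermediate via yaw: tool down then
for yaw in (20,90,110,130):
    Rd=frame(yaw,90); print(yaw); M=tool(frame(19.7,89.9),-1)
plan(tool(frame(19.7,89.9),-1),tool(W,-1),10,(-18,-18))
E
```

```text
WG [ 590.525 -208.649  107.637] DO [564.202 211.377  99.173] pre [ 536.06  -228.15   176.581]
az -23.054890140832118
tool delta [ 460.169 -267.18    45.779]
rot deg 92.32988085066596 per row [0.024 0.022 0.06 ]
   [ 0. 65.  0.]
   [ 7. 69. 21.]
   [15. 69. 41.]
   [24. 66. 60.]
   [31. 59. 79.]
   [37. 50. 97.]
   [ 39.  38. 117.]
20
90
110
130
rot deg 39.900000000000006 per row [0.089 0.    0.   ]
   [  0.  65. 142.]
   [  5.  60. 140.]
   [ 10.  55. 137.]
   [ 16.  50. 134.]
   [ 23.  46. 129.]
   [ 30.  42. 123.]
   [ 39.  38. 117.]
```

Call:
{"op": "jog_arm", "data": {"commands": [[1,[0.4,-0.23,0],[0,0,0]],[1,[0.4,-0.23,0],[0,0,0]],[1,[0.4,-0.23,0],[0,0,0]],[1,[0.4,-0.23,0],[0,0,0]],[1,[0.4,-0.23,0],[0,0,0]],[1,[0.4,-0.23,0],[0,0,0]],[1,[0.4,-0.23,0],[0,0,0]],[1,[0.4,-0.23,0],[0,0,0]],[1,[0.4,-0.23,0],[0,0,0]],[1,[0.4,-0.23,0],[0,0,0]]]}}

```text
t: 1.1
ee_pos: [488.5, -278.3, 222.5]
orientation: [-3.115, -0.404, 0.001]
ft_force: [0.3, -1.6, -0.2]
width: 87.9
grasp_force: 0.0
```

Call:
{"op": "jog_arm", "data": {"commands": [[1,[0.2,-0.12,0],[0.072,0.066,0.12]],[1,[0.2,-0.12,0],[0.072,0.066,0.12]],[1,[0,0,0],[0.072,0.066,0.12]],[1,[0,0,0],[0.072,0.066,0.12]],[1,[0,0,0],[0.072,0.066,0.12]],[1,[0,0,0],[0.072,0.066,0.12]],[1,[0,0,0],[0.072,0.066,0.12]],[1,[0,0,0],[0.072,0.066,0.12]],[1,[0,0,0],[0,0,0]]]}}

```text
t: 2.0
ee_pos: [519.7, -248.1, 222.9]
orientation: [-2.523, 0.677, -0.461]
ft_force: [0.4, -0.4, 0.0]
width: 87.8
grasp_force: 0.0
```

```bash
cat >> h.py <<'E'
def go(p,M):
    from workcell import get_obs
    np.set_printoptions(precision=3,suppress=True)
    o=get_obs();Ra=R.from_rotvec(o["orientation"]).as_matrix()
    print("t",o["t"],"q deg",np.degrees(o["qpos"]).round(0),"f",o["ft_force"].round(1),"m",o["moment"].round(2),"w",o["width"])
    if M is None: M=Ra
    v=R.from_matrix(Ra.T@M).as_rotvec()/(np.pi/4)
    print("shift old axes",Ra.T@(p-o["ee_pos"])/100,"new axes",M.T@(p-o["ee_pos"])/100,"turn",v,"deg",np.linalg.norm(v)*45)
E
python3 -c "
from h import *
go(WG-90*W[:,0],tool(W,-1))"
```

```text
t 2.0 q deg [-44.  20. 108.  42.  56.  50.] f [ 0.4 -0.4  0. ] m [-0.11  0.21 -0.01] w 87.82039578708539
shift old axes [-0.062  0.033  0.526] new axes [-0.133  0.129  0.497] turn [0.077 0.296 0.801] deg 38.570618967817325
```

Call:
{"op": "jog_arm", "data": {"commands": [[1,[0,0,0],[0.013,0.05,0.134]],[1,[0,0,0],[0.013,0.05,0.134]],[1,[0,0,0],[0.013,0.05,0.134]],[1,[0,0,0],[0.013,0.05,0.134]],[1,[0,0,0],[0.013,0.05,0.134]],[1,[0,0,0],[0.013,0.05,0.134]],[1,[0,0,0],[0,0,0]],[1,[0,0,0],[0,0,0]]]}}

```text
t: 2.8
ee_pos: [522.0, -247.9, 224.7]
orientation: [-2.065, 1.444, -0.535]
ft_force: [-0.5, 0.7, 0.8]
width: 87.9
grasp_force: 0.0
```

```bash
python3 - <<'E'
from h import *
from workcell import get_obs,get_image
go(WG-90*W[:,0],tool(W,-1))
o=get_obs();d=get_image("wrist");np.savez("w1.npz",p=o["ee_pos"],r=o["orientation"],**{k:np.array(v) for k,v in d.items()})
cv2.imwrite("pics/w1.png",d["image"]);print(d["intrinsics"],d["mount"])
E
```

```text
t 2.8 q deg [-45.  17. 117.  58.  43.  72.] f [-0.5  0.7  0.8] m [-0.02  0.23 -0.01] w 87.90927240634142
shift old axes [-0.141  0.157  0.496] new axes [-0.139  0.157  0.497] turn [-0.003 -0.003  0.009] deg 0.4559888878665196
[[309.707   0.    324.028]
 [  0.    309.707 199.942]
 [  0.      0.      1.   ]] [[   0.      -0.964   -0.265   71.096]
 [   1.       0.       0.       0.247]
 [  -0.      -0.265    0.964 -161.737]
 [   0.       0.       0.       1.   ]]
```

View pics/w1.png

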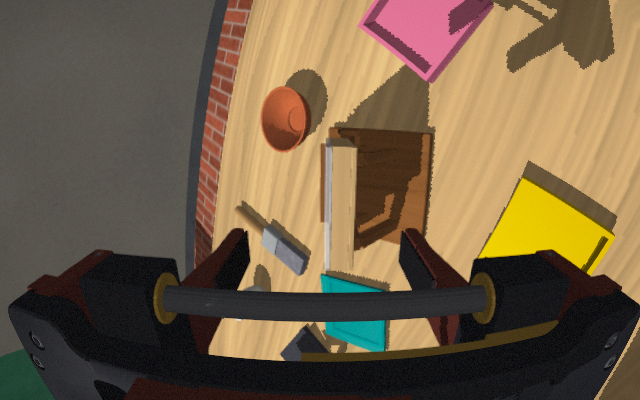

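Wrist view: the case's upper edge is the strip from (325,140) to (357,272), between the open fingers and edge-on. The bowl and brush are clear to the left. I'll use depth to refine its lateral centre.

```bash
cat >> h.py <<'E'
def wcloud(d):
    K=d["intrinsics"];z=d["z_map"];v,u=np.mgrid[:400,:640]
    x=(u-K[0,2])/K[0,0];y=(v-K[1,2])/K[1,1];r=np.hypot(x,y)+1e-9;s=np.tan(np.minimum(r,1.5))/r
    p=np.stack([x*s*z,y*s*z,z],-1)@d["mount"][:3,:3].T+d["mount"][:3,3]
    P=p@R.from_rotvec(d["r"]).as_matrix().T+d["p"];P[z<=0]=np.nan;return P
E
python3 - <<'E'
from h import *
np.set_printoptions(precision=1,suppress=True)
d=dict(np.load("w1.npz"));P=wcloud(d)@W
p=P[100:300,300:380].reshape(-1,3)
k=np.isfinite(p[:,0])&(abs(p[:,0]-198)<12)&(p[:,2]>415)&(p[:,2]<470)
q=p[k];print(len(q),np.percentile(q,[1,5,50,95,99],axis=0))
# per image row: z extents ; per column: y extents
for z in (425,430,435,440,445,450,455):
    s=q[abs(q[:,2]-z)<2.5]
    if len(s): print(z,len(s),s[:,1].min(),s[:,1].max(),np.median(s[:,0]))
f=P[:,:].reshape(-1,3)@W.T; t=f[np.isfinite(f[:,0])&(abs(f[:,2])<30)]; print("table z",np.median(t[:,2]))
E
```

```text
3721 [[ 196.6 -454.7  428.8]
 [ 197.  -450.3  429.9]
 [ 198.2 -400.5  442.2]
 [ 199.4 -342.4  454.5]
 [ 200.3 -336.3  455.6]]
430 536 -454.9451890661656 -334.94720365363804 198.18646047184
435 675 -455.00749446190343 -335.0194279842571 198.21482633380216
440 676 -454.82762158445644 -335.2511696891081 198.14662257065658
445 691 -454.87592419652754 -334.5894876573219 198.10226408727613
450 677 -454.89600256968436 -334.90523389821175 198.21613179859438
455 466 -454.8990528732485 -334.7662724197626 198.287042437259
table z -0.12395472501482561
```

Call:
{"op": "jog_arm", "data": {"commands": [[0.3,[-0.07,0.07,0.2],[0,0,0]],[0.3,[-0.07,0.08,0.2],[0,0,0]],[0.3,[0,0,0.1],[0,0,0.009]],[0.3,[0,0,0],[0,0,0]]]}}

```text
t: 3.25
ee_pos: [537.1, -227.9, 175.6]
orientation: [-2.055, 1.455, -0.53]
ft_force: [-0.3, 0.8, 0.3]
width: 59.6
grasp_force: 0.0
```

```bash
sed -i 's/^WG=.*/WG=W@np.array([231,-394.9,442.2])/' h.py; python3 - <<'E'
from h import *
d=dict(np.load("w1.npz"));p=wcloud(d)[100:300,300:380].reshape(-1,3)@W
q=p[np.isfinite(p[:,0])&(abs(p[:,0]-198)<4)&(p[:,2]>429)&(p[:,2]<455)]
A=np.c_[q[:,1:],np.ones(len(q))];print("slopes",np.linalg.lstsq(A,q[:,0],rcond=None)[0])
go(WG,tool(W,-1))
E
```

```text
slopes [2.15707409e-03 1.16255565e-03 1.98499978e+02]
t 3.25 q deg [-42.  22. 119.  66.  38.  65.] f [-0.3  0.8  0.3] m [-0.03  0.2  -0.04] w 59.55967381049334
shift old axes [-0.009 -0.006  0.899] new axes [-0.007 -0.008  0.899] turn [-0.003 -0.003 -0.006] deg 0.2993324259838153
```

Yaw is accurate to 0.1°. Going in.

Call:
{"op": "jog_arm", "data": {"commands": [[0.3,[-0.007,-0.007,0.15],[0,0,0]],[0.3,[0,0,0.15],[0,0,0]],[0.3,[0,0,0.15],[0,0,0]],[0.3,[0,0,0.15],[0,0,0]],[0.3,[0,0,0.15],[0,0,0]],[0.3,[0,0,0.15],[0,0,0]],[0.3,[0,0,0],[0,0,0]]]}}

```text
t: 3.95
ee_pos: [592.6, -208.2, 107.9]
orientation: [-2.055, 1.454, -0.532]
ft_force: [-0.3, -0.7, 0.7]
width: 57.1
grasp_force: 0.0
```

```bash
python3 -c "
from h import *
go(WG,tool(W,-1))"
```

```text
t 3.95 q deg [-36.  31. 116.  79.  33.  55.] f [-0.3 -0.7  0.7] m [-0.03  0.28  0.04] w 57.08171661251503
shift old axes [-0.009  0.008  0.002] new axes [-0.009  0.008  0.002] turn [-0.004 -0.004 -0.005] deg 0.33540005647372595
```

Call:
{"op": "jog_arm", "data": {"commands": [[0.0,[-0.008,0.008,0],[0,0,0]],[-0.25,[0,0,0],[0,0,0]],[-0.4,[0,0,0],[0,0,0]],[-1,[0,0,0],[0,0,0]],[-1,[0,0,0],[0,0,0]],[-1,[0,0,0],[0,0,0]],[-1,[0,0,0],[0,0,0]],[-1,[0,0,0],[0,0,0]]]}}

```text
t: 4.75
ee_pos: [591.3, -207.9, 108.8]
orientation: [-2.053, 1.455, -0.534]
ft_force: [-0.0, 0.4, 5.9]
width: 28.2
grasp_force: 30.0
```

```bash
python3 -c "
from h import *
go(WG,tool(W,-1))"
```

```text
t 4.75 q deg [-36.  31. 116.  79.  33.  55.] f [-0.   0.4  5.9] m [ 0.24 -0.3   0.16] w 28.15580534362972
shift old axes [-0.001  0.005  0.016] new axes [-0.001  0.005  0.016] turn [-0.006 -0.006 -0.005] deg 0.4486496509580306
```

Call:
{"op": "jog_arm", "data": {"commands": [[-1,[0,-0.03,-0.036],[0,0,0]],[-1,[0,-0.06,-0.07],[0,0,0]],[-1,[0,-0.1,-0.12],[0,0,0]],[-1,[0,-0.1,-0.12],[0,0,0]],[-1,[0,-0.1,-0.12],[0,0,0]],[-1,[0,-0.1,-0.12],[0,0,0]],[-1,[0,-0.1,-0.12],[0,0,0]],[-1,[0,-0.1,-0.12],[0,0,0]],[-1,[0,-0.06,-0.08],[0,0,0]],[-1,[0,0,0],[0,0,0]]]}}

```text
t: 5.75
ee_pos: [589.5, -208.2, 226.2]
orientation: [-2.055, 1.456, -0.534]
ft_force: [0.0, -0.1, -3.5]
width: 27.8
grasp_force: 30.0
```

```bash
python3 - <<'E'
from h import *
from workcell import get_image
G=D@np.array([-74+18.7-15,0,14]) # TCP offset rel seat origin, 15 up-slope
tgt=DO+G+60*D[:,2]
print("tgt",tgt)
go(tgt,tool(D,1))
Ra=tool(W,-1);Rb=tool(D,1)
v=plan(Ra,Rb,40,(-40,20),(147,140))
# via: tool straight down with tool y to the robot's side (halfway roll)
for yaw in(90,-90):
    M=tool(frame(yaw,89),-1);print("via",yaw);plan(Ra,M,20,(-40,0),(140,120));plan(M,Rb,20,(0,20),(120,120))
d=get_image("scene");cv2.imwrite("pics/s2.png",d["image"][80:360,120:480])
E
```

```text
tgt [592.40755921 204.91679898 197.05438156]
t 5.75 q deg [-36.  19. 114.  59.  38.  80.] f [ 0.  -0.1 -3.5] m [-0.18  0.7   0.01] w 27.837074089608894
shift old axes [-3.89  -0.881  1.118] new axes [ 4.034 -0.92  -0.195] turn [-0.558 -0.299 -3.356] deg 153.69790515395974
rot deg 153.41660582152144 per row [-0.014 -0.007 -0.084]
   [75. 35. 55.]
   [71. 29. 42.]
   [62. 22. 34.]
   [44. 16. 35.]
   [ 9. 12. 53.]
   [-29.  15.  73.]
   [-49.  21.  76.]
via 90
rot deg 79.15768492365622 per row [-0.038 -0.028 -0.074]
   [66. 37. 66.]
   [53. 37. 73.]
   [40. 39. 79.]
   [28. 42. 84.]
   [17. 47. 88.]
   [ 8. 53. 90.]
   [ 1. 60. 89.]
rot deg 82.18990923042416 per row [-0.029  0.022 -0.084]
   [ 1. 60. 89.]
   [-4. 57. 83.]
   [-9. 53. 76.]
   [-13.  49.  70.]
   [-18.  45.  64.]
   [-23.  41.  58.]
   [-27.  37.  51.]
via -90
rot deg 114.26520240617621 per row [-0.029  0.043  0.116]
   [66. 37. 66.]
   [57. 28. 98.]
   [ 33.  24. 144.]
   [   8.   28. -170.]
   [  -3.   38. -136.]
   [  -5.   49. -111.]
   [ -1.  60. -89.]
rot deg 106.18398966311224 per row [-0.025 -0.029  0.112]
   [ -1.  60. -89.]
   [  2.  55. -71.]
   [  3.  49. -52.]
   [  1.  44. -30.]
   [-5. 39. -5.]
   [-15.  37.  22.]
   [-27.  37.  51.]
```

View pics/s2.png

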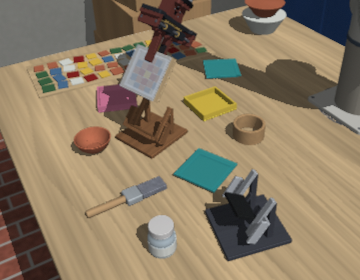

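Picture: the case is held shut about 120 mm above the work stand, at crop (148,72), and bystanders are undisturbed. Now the first half of the turn, to tool straight down.

Call:
{"op": "jog_arm", "data": {"commands": [[-1,[0,0,0],[-0.02,-0.014,-0.037]],[-1,[0,0,0],[-0.038,-0.028,-0.074]],[-1,[0,0,0],[-0.038,-0.028,-0.074]],[-1,[0,0,0],[-0.038,-0.028,-0.074]],[-1,[0,0,0],[-0.038,-0.028,-0.074]],[-1,[0,0,0],[-0.038,-0.028,-0.074]],[-1,[0,0,0],[-0.038,-0.028,-0.074]],[-1,[0,0,0],[-0.038,-0.028,-0.074]],[-1,[0,0,0],[-0.038,-0.028,-0.074]],[-1,[0,0,0],[-0.038,-0.028,-0.074]]]}}

```text
t: 6.8
ee_pos: [588.7, -207.6, 223.6]
orientation: [-2.665, 0.87, -0.307]
ft_force: [0.4, -0.0, -4.1]
width: 27.8
grasp_force: 30.0
```

Call:
{"op": "jog_arm", "data": {"commands": [[-1,[0,0,0],[-0.038,-0.028,-0.074]],[-1,[0,0,0],[-0.038,-0.028,-0.074]],[-1,[0,0,0],[-0.038,-0.028,-0.074]],[-1,[0,0,0],[-0.038,-0.028,-0.074]],[-1,[0,0,0],[-0.038,-0.028,-0.074]],[-1,[0,0,0],[-0.038,-0.028,-0.074]],[-1,[0,0,0],[-0.038,-0.028,-0.074]],[-1,[0,0,0],[-0.038,-0.028,-0.074]],[-1,[0,0,0],[-0.038,-0.028,-0.074]],[-1,[0,0,0],[-0.02,-0.014,-0.037]]]}}

```text
t: 7.8
ee_pos: [589.1, -207.3, 223.7]
orientation: [-3.093, 0.106, -0.023]
ft_force: [-0.7, -0.2, -4.3]
width: 28.0
grasp_force: 30.0
```

```bash
python3 - <<'E'
from h import *
tgt=DO+D@np.array([-74+18.7-15,0,14])+60*D[:,2]
go(tgt+[0,0,40],tool(D,1))
from workcell import get_obs
print(get_obs()["ee_pos"],R.from_rotvec(get_obs()["orientation"]).as_matrix())
E
```

```text
t 7.8 q deg [-22.  24.  93.   3.  63.  71.] f [-0.7 -0.2 -4.3] m [ 0.03  0.04 -0.04] w 28.047958942889117
shift old axes [-0.249 -4.117  0.059] new axes [ 4.026 -0.703 -0.559] turn [-0.589  0.416 -1.773] deg 86.1278780906125
[ 589.14  -207.331  223.747] [[ 0.998 -0.068  0.016]
 [-0.069 -0.997  0.046]
 [ 0.013 -0.047 -0.999]]
```

Call:
{"op": "jog_arm", "data": {"commands": [[-1,[0,-0.1,-0.05],[0,0,0]],[-1,[0,-0.2,-0.05],[0,0,0]],[-1,[0,-0.3,-0.05],[0,0,0]],[-1,[-0.03,-0.3,-0.05],[0,0,0]],[-1,[-0.03,-0.3,-0.05],[0,0,0]],[-1,[-0.03,-0.3,-0.05],[0,0,0]],[-1,[-0.03,-0.3,0],[0,0,0]],[-1,[-0.03,-0.3,0],[0,0,0]],[-1,[-0.03,-0.3,0],[0,0,0]],[-1,[-0.03,-0.3,0],[0,0,0]]]}}

```text
t: 8.8
ee_pos: [586.3, 62.8, 267.6]
orientation: [-3.092, 0.111, -0.026]
ft_force: [-0.0, -0.4, -4.0]
width: 27.8
grasp_force: 30.0
```

Call:
{"op": "jog_arm", "data": {"commands": [[-1,[-0.03,-0.3,0],[0,0,0]],[-1,[0,-0.3,0],[0,0,0]],[-1,[0,-0.3,0],[0,0,0]],[-1,[0,-0.3,0],[0,0,0]],[-1,[0,-0.2,0],[0,0,0]],[-1,[0,-0.1,0],[0,0,0]],[-1,[0,0,0],[-0.015,0.01,-0.045]],[-1,[0,0,0],[-0.03,0.021,-0.089]],[-1,[0,0,0],[-0.03,0.021,-0.089]],[-1,[0,0,0],[-0.03,0.021,-0.089]]]}}

```text
t: 9.8
ee_pos: [594.3, 209.6, 274.4]
orientation: [3.086, 0.271, 0.12]
ft_force: [-0.6, 0.5, -3.9]
width: 28.2
grasp_force: 30.0
```

Call:
{"op": "jog_arm", "data": {"commands": [[-1,[0,0,0],[-0.03,0.021,-0.089]],[-1,[0,0,0],[-0.03,0.021,-0.089]],[-1,[0,0,0],[-0.03,0.021,-0.089]],[-1,[0,0,0],[-0.03,0.021,-0.089]],[-1,[0,0,0],[-0.03,0.021,-0.089]],[-1,[0,0,0],[-0.03,0.021,-0.089]],[-1,[0,0,0],[-0.03,0.021,-0.089]],[-1,[0,0,0],[-0.03,0.021,-0.089]],[-1,[0,0,0],[-0.03,0.021,-0.089]],[-1,[0,0,0],[-0.03,0.021,-0.089]]]}}

```text
t: 10.8
ee_pos: [594.2, 209.5, 274.4]
orientation: [2.57, 1.208, 0.343]
ft_force: [0.5, 1.0, -3.7]
width: 27.6
grasp_force: 30.0
```

```bash
python3 - <<'E'
from h import *
tgt=DO+D@np.array([-74+18.7-15,0,14])+60*D[:,2]
go(tgt+[0,0,40],tool(D,1))
E
```

```text
t 10.8 q deg [ 26.  16. 101. -21.  51.  78.] f [ 0.5  1.  -3.7] m [ 0.22  0.39 -0.  ] w 27.55920343552963
shift old axes [-0.082 -0.114  0.349] new axes [-0.049 -0.192  0.32 ] turn [-0.18   0.138 -0.569] deg 27.556017511948152
```

Call:
{"op": "jog_arm", "data": {"commands": [[-1,[0,0,0],[-0.03,0.023,-0.09]],[-1,[0,0,0],[-0.03,0.023,-0.09]],[-1,[0,0,0],[-0.03,0.023,-0.09]],[-1,[0,0,0],[-0.03,0.023,-0.09]],[-1,[0,0,0],[-0.03,0.023,-0.09]],[-1,[0,0,0],[-0.02,0.015,-0.06]],[-1,[0,0,0],[-0.01,0.008,-0.05]],[-1,[0,0,0],[0,0,0]]]}}

```text
t: 11.6
ee_pos: [594.1, 209.8, 274.3]
orientation: [2.118, 1.67, 0.451]
ft_force: [-0.9, -0.1, -3.8]
width: 28.1
grasp_force: 30.0
```

```bash
python3 - <<'E'
from h import *
from workcell import get_obs,get_image
tgt=DO+D@np.array([-74+18.7-15,0,14])+60*D[:,2]
go(tgt,tool(D,1))
o=get_obs();d=get_image("wrist");d=dict(p=o["ee_pos"],r=o["orientation"],**{k:np.array(v) for k,v in d.items()});np.savez("w2.npz",**d)
a=d["image"]; s=get_image("scene")["image"][130:380,200:500]
cv2.imwrite("pics/w2.png",np.vstack([cv2.resize(a,(480,300)),cv2.resize(s,(480,300))]))
E
```

```text
t 11.6 q deg [ 28.  14. 108. -31.  39.  62.] f [-0.9 -0.1 -3.8] m [ 0.12  0.55 -0.06] w 28.066524494424375
shift old axes [-0.054 -0.39   0.666] new axes [-0.052 -0.391  0.666] turn [-0.     0.002 -0.012] deg 0.5583028436545071
```

View pics/w2.png

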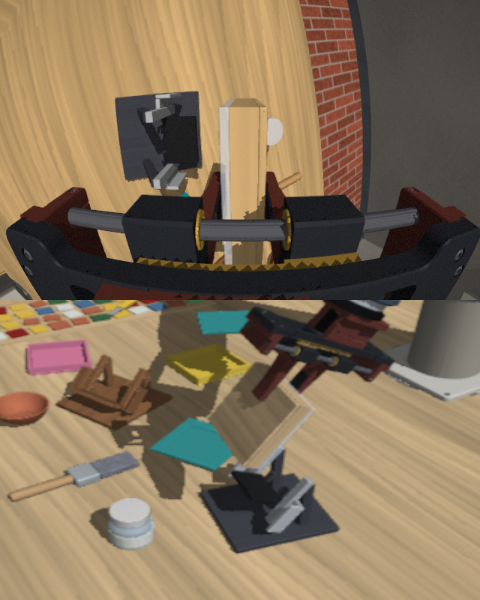

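The case is inverted with the tray floor up and still shut. The stand appears at wrist-crop (160,140) with both rails visible. Measuring the stand and case in the wrist cloud.

```bash
python3 - <<'E'
from h import *
np.set_printoptions(precision=1,suppress=True)
d=dict(np.load("w2.npz"));P=wcloud(d)@D;I=d["image"].astype(int)
T=d["p"]@D;print("TCP in D",T, "DO in D",DO@D)
s=P[115:265,140:290].reshape(-1,3);c=I[115:265,140:290].reshape(-1,3)
s_w=s@D.T;k=np.isfinite(s[:,0])&(s_w[:,2]>20);s=s[k];c=c[k]
q=s[(abs(s[:,2]-485)<4)&(s[:,0]<240)]
print("yhist",[(int(a),int(b)) for b,a in zip(*np.histogram(q[:,1],np.arange(250,424,3)))])
for lo,hi in((272,302),(360,392)):
    r=q[(q[:,1]>lo)&(q[:,1]<hi)];print(" rail",lo,np.percentile(r,[2,50,98],axis=0).tolist(),len(r))
g=s[(s[:,2]>490)&(s[:,2]<500)]
for m in((g[:,1]<280),(g[:,1]>385)): print("guide",np.percentile(g[m],[2,50,98],axis=0).tolist() if m.any() else 0,m.sum())
L=s[(s[:,1]>300)&(s[:,1]<365)&(s[:,2]>492)&(s[:,2]<532)];print("ledge",len(L),np.percentile(L,[2,10,50,90,98],axis=0).tolist() if len(L) else 0)
e=P[120:370,285:365].reshape(-1,3);xe=T[0]-18.7-14
k=np.isfinite(e[:,0])&(abs(e[:,0]-xe)<6)&(abs(e[:,2]-T[2])<25);e=e[k]
print("edge exp x",xe,len(e),np.percentile(e,[.5,5,50,95,99.5],axis=0).tolist())
w=e[abs(e[:,2]-T[2])<8];print("y range",w[:,1].min(),w[:,1].max(),"slope",np.polyfit(w[:,1],w[:,0],1))
f=P.reshape(-1,3)@D.T;t=f[np.isfinite(f[:,0])&(abs(f[:,2])<20)];print("table",np.median(t[:,2]))
E
```

```text
TCP in D [ 28.6 337.2 598.1] DO in D [165.5 332.  485. ]
yhist [(250, 0), (253, 0), (256, 0), (259, 0), (262, 14), (265, 19), (268, 134), (271, 34), (274, 33), (277, 19), (280, 6), (283, 76), (286, 84), (289, 75), (292, 72), (295, 115), (298, 12), (301, 14), (304, 18), (307, 12), (310, 18), (313, 13), (316, 18), (319, 14), (322, 18), (325, 15), (328, 19), (331, 15), (334, 17), (337, 18), (340, 15), (343, 19), (346, 15), (349, 21), (352, 16), (355, 17), (358, 21), (361, 16), (364, 17), (367, 22), (370, 15), (373, 96), (376, 99), (379, 98), (382, 105), (385, 87), (388, 32), (391, 32), (394, 30), (397, 20), (400, 18), (403, 23), (406, 2), (409, 0), (412, 0), (415, 0), (418, 0)]
 rail 272 [[137.14050467244803, 272.79815063663375, 481.1780017473675], [176.52966267326144, 289.78722092239985, 485.16526855414895], [230.9141265004616, 300.28492570755816, 486.6378792759276]] 524
 rail 360 [[136.90111428277962, 361.82414735397947, 481.18691697464715], [182.04984826982053, 379.94916935342263, 485.1025772030011], [233.64339942677898, 390.82459304517204, 487.7078923596395]] 605
guide [[176.8640477
[... 401 characters left out ...]
.5170043674814, 492.7098892213139], [198.0537280755173, 306.81468265422086, 495.86150248898656], [199.10448587652226, 333.59215819024223, 510.78639847862297], [200.09370101274965, 358.80632881889443, 525.6415397654649], [202.1024954772328, 363.6504095060238, 527.9594561196]]
edge exp x -4.119864599079758 11141 [[-8.71835926593067, 287.53827048842464, 581.5683303336635], [-3.99289319381196, 295.0999170485902, 584.5598755884336], [-2.8945038851318503, 360.6547911895609, 597.393454189587], [-1.7968086968609998, 396.6096013591273, 610.204773286022], [-0.3272182388372048, 399.80740574573446, 613.7768166945447]]
y range 286.073672933399 400.0502947030276 slope [ 0.  -4.7]
table -0.3325693284195088
```

```bash
python3 - <<'E'
from h import *
from workcell import get_image
np.set_printoptions(precision=1,suppress=True)
T=np.array([28.6,337.2,598.1])
for n in("top","scene"):
    P=cloud(get_image(n))@D;p=P.reshape(-1,3)
    k=np.isfinite(p[:,0])&(abs(p[:,2]-T[2]-14)<4)&(p[:,0]>-12)&(p[:,0]<130)&(abs(p[:,1]-337)<80)
    q=p[k];print(n,len(q),np.percentile(q,[.5,2,50,98,99.5],axis=0).tolist())
    for x in(55,75,95):
        s=q[abs(q[:,0]-x)<8];print("  y at",x,np.percentile(s[:,1],[1,99]),np.median(s[:,2]))
    s=q[abs(q[:,1]-345)<25];print("  x ext",np.percentile(s[:,0],[1,99]))
E
```

```text
top 834 [[-5.505810876236669, 276.88805109910305, 608.2836442916717], [-4.0872682851349476, 277.5362286706364, 608.6731217685207], [59.69968700378122, 309.96140659069886, 610.5773306684553], [113.99297623784959, 363.09649284355595, 612.1729667472348], [116.29876223373094, 384.0175257647607, 615.3657515473105]]
  y at 55 [277.4 352.1] 610.5970856650374
  y at 75 [277.8 354.8] 610.5634776251144
  y at 95 [277.6 358.1] 610.7860161548748
  x ext [ -1.9 115.6]
scene 2357 [[-4.2969356437541775, 280.78677943539185, 608.3276977790314], [-3.152815778494026, 282.91162451670914, 609.1298049777716], [56.60310445931486, 352.51080690846516, 611.5929553664826], [112.99038714450968, 400.05776189494344, 613.7114833676598], [114.80044532722104, 400.97024351246046, 614.5876501287752]]
  y at 55 [282.3 400.3] 611.6159281929588
  y at 75 [280.8 400.8] 611.5946495697742
  y at 95 [281.9 400.3] 611.5414815936131
  x ext [ -4.2 114.3]
```

All three cameras agree: the case must move about 6.2 mm to the right along the seat's y. The ledge is near its top setting, about 32 mm. Approach with a 15 mm gap above the ledge.

Call:
{"op": "jog_arm", "data": {"commands": [[-1,[-0.031,0,0.1],[0,0,-0.012]],[-1,[-0.031,0,0.15],[0,0,0]],[-1,[0,0,0.15],[0,0,0]],[-1,[0,0,0.15],[0,0,0]],[-1,[0,-0.1,0.12],[0,0,0]],[-1,[0,-0.15,0],[0,0,0]],[-1,[0,-0.15,0],[0,0,0]],[-1,[0,-0.15,0],[0,0,0]],[-1,[0,-0.1,0],[0,0,0]],[-1,[0,0,0],[0,0,0]]]}}

```text
t: 12.8
ee_pos: [569.8, 209.6, 181.8]
orientation: [2.109, 1.682, 0.446]
ft_force: [-0.2, -1.7, -4.4]
width: 27.6
grasp_force: 30.0
```

```bash
python3 - <<'E'
from h import *
from workcell import get_image,get_obs
np.set_printoptions(precision=1,suppress=True)
T=get_obs()["ee_pos"]@D
print("T",T,"go",T-[28.6,337.2,598.1])
for n in("top","scene"):
    im=get_image(n);P=cloud(im)@D;p=P.reshape(-1,3)
    k=np.isfinite(p[:,0])&(abs(p[:,2]-T[2]-14)<4)&(p[:,0]>T[0]-45)&(p[:,0]<T[0]+95)&(abs(p[:,1]-335)<75)
    q=p[k];s=q[(q[:,0]>T[0]+20)&(q[:,0]<T[0]+75)];print(n,"y",np.percentile(s[:,1],[1,99]),"z",np.median(s[:,2]),"xmax",np.percentile(q[:,0],[1,99]))
    A=np.c_[s[:,:2],np.ones(len(s))];print("  tilt",(np.linalg.lstsq(A,s[:,2],rcond=None)[0][:2]*1000),"mrad")
go(D@np.array([T[0],T[1],T[2]]),tool(D,1))
E
```

```text
T [ 96.9 331.5 531.4] go [ 68.3  -5.7 -66.7]
top y [270.7 382.5] z 543.5192127889844 xmax [ 63.2 182.9]
  tilt [-2.1 -2. ] mrad
scene y [275.6 394.6] z 545.3301817803556 xmax [ 63.8 182. ]
  tilt [-1.  -4.1] mrad
t 12.9 q deg [ 29.  20. 114. -42.  30.  76.] f [ 0.3 -0.  -4.1] m [0.06 0.5  0.01] w 27.884222315433345
shift old axes [-0.007 -0.021  0.006] new axes [-0.007 -0.021  0.006] turn [-0.     0.001 -0.   ] deg 0.04843721447020724
```

Call:
{"op": "jog_arm", "data": {"commands": [[-1,[0,-0.06,0],[0,0,0]],[-1,[0,-0.07,0],[0,0,0]],[-1,[0,-0.07,0],[0,0,0]],[-1,[0,-0.05,0],[0,0,0]],[-1,[0,-0.02,0],[0,0,0]],[-1,[0,0,0],[0,0,0]]]}}

```text
t: 13.5
ee_pos: [547.9, 215.2, 170.3]
orientation: [2.109, 1.68, 0.45]
ft_force: [-1.3, -0.0, -3.6]
width: 28.2
grasp_force: 30.0
```

Call:
{"op": "jog_arm", "data": {"commands": [[-1,[0,-0.01,0],[0,0,0]],[-1,[0,0,0],[0,0,0]]]}}

```text
t: 13.7
ee_pos: [547.5, 215.4, 170.1]
orientation: [2.109, 1.679, 0.45]
ft_force: [0.8, -0.2, -3.2]
width: 28.1
grasp_force: 30.0
```

Call:
{"op": "jog_arm", "data": {"commands": [[-1,[0,-0.01,0],[0,0,0]],[-1,[0,0,0],[0,0,0]]]}}

```text
t: 13.9
ee_pos: [546.5, 215.4, 169.5]
orientation: [2.109, 1.679, 0.45]
ft_force: [-0.6, -0.2, -3.6]
width: 28.1
grasp_force: 30.0
```

```bash
python3 - <<'E'
from h import *
from workcell import get_obs
o=get_obs();print(o["ee_pos"]@D-D.T@DO); print("f seat",o["ft_force"]@D,o["moment"]@D)
E
```

```text
[-6.99433339e+01 -8.81370542e-03  1.94232085e+01]
f seat [ 2.82638004 -0.32859077 -2.28395467] [ 0.00721012  0.60418246 -0.04032381]
```

Call:
{"op": "jog_arm", "data": {"commands": [[-1,[0,-0.01,0],[0,0,0]],[-1,[0,-0.01,0],[0,0,0]],[-1,[0,0,0],[0,0,0]]]}}

```text
t: 14.2
ee_pos: [544.7, 215.8, 168.4]
orientation: [2.109, 1.679, 0.45]
ft_force: [-0.2, -0.4, -3.7]
width: 27.8
grasp_force: 30.0
```

Call:
{"op": "jog_arm", "data": {"commands": [[-1,[0,-0.01,0],[0,0,0]],[-1,[0,0,0],[0,0,0]]]}}

```text
t: 14.4
ee_pos: [543.9, 216.0, 167.9]
orientation: [2.109, 1.679, 0.45]
ft_force: [-0.0, 0.6, -3.7]
width: 28.1
grasp_force: 30.0
```

Call:
{"op": "jog_arm", "data": {"commands": [[-1,[0,-0.01,0],[0,0,0]],[-1,[0,0,0],[0,0,0]]]}}

```text
t: 14.6
ee_pos: [543.2, 216.3, 167.5]
orientation: [2.109, 1.679, 0.45]
ft_force: [0.6, -0.8, -3.8]
width: 27.6
grasp_force: 30.0
```

```bash
cat > f.py <<'E'
from h import *
from workcell import get_obs
np.set_printoptions(precision=2,suppress=True)
o=get_obs();print(o["t"],o["ee_pos"]@D-D.T@DO,"f seat",o["ft_force"]@D,o["moment"]@D,o["width"])
E
python3 f.py
```

```text
14.6 [-69.98   0.09  15.52] f seat [ 3.67 -0.7  -1.28] [-0.06  0.42 -0.04] 27.591989408502254
```

Call:
{"op": "jog_arm", "data": {"commands": [[-1,[0,-0.01,0],[0,0,0]],[-1,[0,0,0],[0,0,0]]]}}

```text
t: 14.8
ee_pos: [543.0, 216.4, 167.5]
orientation: [2.108, 1.679, 0.451]
ft_force: [4.6, -1.4, -3.1]
width: 27.5
grasp_force: 30.0
```

Call:
{"op": "jog_arm", "data": {"commands": [[-1,[0,-0.007,0],[0,0,0]],[-1,[0,0,0],[0,0,0]]]}}

```text
t: 15.0
ee_pos: [542.9, 216.5, 167.4]
orientation: [2.107, 1.679, 0.451]
ft_force: [7.3, -3.6, -2.2]
width: 27.6
grasp_force: 30.0
```

```bash
python3 f.py
```

```text
15.0 [-70.08   0.22  15.17] f seat [ 5.85 -1.87  5.82] [-0.24 -1.06 -0.36] 27.550265628993092
```

Call:
{"op": "jog_arm", "data": {"commands": [[-1,[0,0.01,0],[0,0,0]],[-1,[0,0,0.02],[0,0,0]],[-1,[0,0,0.02],[0,0,0]],[-1,[0,0,0.02],[0,0,0]],[-1,[0,0,0.02],[0,0,0]],[-1,[0,0,0.01],[0,0,0]],[-1,[0,0,0],[0,0,0]]]}}

```text
t: 15.7
ee_pos: [547.5, 215.6, 159.5]
orientation: [2.108, 1.679, 0.451]
ft_force: [6.1, -0.9, -1.2]
width: 27.6
grasp_force: 30.0
```

```bash
python3 f.py
```

```text
15.7 [-60.85   0.38  15.3 ] f seat [4.05 0.45 4.71] [-0.22 -0.97  0.12] 27.561959145225792
```

Call:
{"op": "jog_arm", "data": {"commands": [[-1,[0,0,0.01],[0,0,0]],[-1,[0,0,0.01],[0,0,0]],[-1,[0,0,0],[0,0,0]]]}}

```text
t: 16.0
ee_pos: [548.5, 215.4, 157.9]
orientation: [2.109, 1.679, 0.451]
ft_force: [6.5, -1.0, 0.3]
width: 27.9
grasp_force: 30.0
```

Call:
{"op": "jog_arm", "data": {"commands": [[-1,[0,0,0.01],[0,0,0]],[-1,[0,0,0],[0,0,0]]]}}

```text
t: 16.2
ee_pos: [548.9, 215.2, 157.0]
orientation: [2.109, 1.679, 0.451]
ft_force: [6.5, -0.7, 0.6]
width: 27.9
grasp_force: 30.0
```

```bash
python3 f.py
```

```text
16.2 [-57.98   0.28  15.31] f seat [2.75 0.74 5.93] [-0.38 -1.16  0.02] 27.889745716183132
```

Call:
{"op": "jog_arm", "data": {"commands": [[-1,[0,0.003,0.01],[0,0,0]],[-1,[0,0,0],[0,0,0]]]}}

```text
t: 16.4
ee_pos: [549.4, 215.0, 156.1]
orientation: [2.109, 1.679, 0.45]
ft_force: [6.1, -1.0, 0.7]
width: 27.9
grasp_force: 30.0
```

Call:
{"op": "jog_arm", "data": {"commands": [[-1,[0,0,0.01],[0,0,0]],[-1,[0,0,0],[0,0,0]]]}}

```text
t: 16.6
ee_pos: [549.9, 214.8, 155.3]
orientation: [2.109, 1.679, 0.45]
ft_force: [6.1, -0.8, 1.2]
width: 28.1
grasp_force: 30.0
```

```bash
python3 f.py
```

```text
16.6 [-55.91   0.17  15.34] f seat [2.05 0.58 5.9 ] [-0.22 -1.11 -0.02] 28.111722663948143
```

Call:
{"op": "jog_arm", "data": {"commands": [[-1,[0,0,0.01],[0,0,0]],[-1,[0,0,0],[0,0,0]]]}}

```text
t: 16.8
ee_pos: [550.3, 214.7, 154.5]
orientation: [2.109, 1.679, 0.45]
ft_force: [4.1, -1.2, 2.2]
width: 27.9
grasp_force: 30.0
```

Call:
{"op": "jog_arm", "data": {"commands": [[-1,[0,0,0.01],[0,0,0]],[-1,[0,0,0],[0,0,0]]]}}

```text
t: 17.0
ee_pos: [550.4, 214.5, 154.4]
orientation: [2.109, 1.679, 0.451]
ft_force: [-3.1, -1.7, 14.6]
width: 27.6
grasp_force: 30.0
```

```bash
python3 f.py
```

```text
17.0 [-54.88  -0.06  15.34] f seat [-13.98  -2.34   5.01] [-0.33 -0.66 -0.22] 27.583102340620357
```

Rails felt, then the ledge at about 14 N along the slope. Ease off slightly and release.

Call:
{"op": "jog_arm", "data": {"commands": [[-1,[0,0,-0.003],[0,0,0]],[-0.4,[0,0,0],[0,0,0]],[-0.3,[0,0,0],[0,0,0]],[-0.2,[0,0,0],[0,0,0]],[0,[0,0,0],[0,0,0]],[0,[0,0,0],[0,0,0]],[0,[0,0,0],[0,0,0]],[0,[0,0,0],[0,0,0]]]}}

```text
t: 17.8
ee_pos: [550.3, 214.5, 153.4]
orientation: [2.109, 1.679, 0.449]
ft_force: [-0.5, -0.7, -0.7]
width: 43.8
grasp_force: 0.0
```

```bash
python3 f.py; python3 - <<'E'
from h import *
from workcell import get_image
np.set_printoptions(precision=1,suppress=True)
for n,zr in(("top",484.7),("scene",485.3)):
    im=get_image(n);P=cloud(im)@D;p=P.reshape(-1,3)
    k=np.isfinite(p[:,0])&(abs(p[:,2]-zr-28)<5)&(p[:,0]>70)&(p[:,0]<196)&(abs(p[:,1]-335)<75)
    q=p[k];s=q[(q[:,0]>130)&(q[:,0]<190)];print(n,"y",np.percentile(s[:,1],[1,99]),"z-rail",np.median(s[:,2])-zr,"x",np.percentile(q[:,0],[1,99]))
    A=np.c_[s[:,:2],np.ones(len(s))];print("  tilt",(np.linalg.lstsq(A,s[:,2],rcond=None)[0][:2]*1000),"mrad")
cv2.imwrite("pics/s3.png",cv2.resize(im["image"][200:360,280:480],(600,480)))
E
```

```text
17.8 [-54.13  -0.08  14.8 ] f seat [ 0.38 -0.8  -0.64] [-0.    0.17 -0.05] 43.75428495255523
top y [270.8 388.2] z-rail 27.943288225706453 x [ 77.3 195.2]
  tilt [ 1.8 -1.3] mrad
scene y [276.1 394.6] z-rail 27.879949655197095 x [ 78.  194.5]
  tilt [ 3.  -6.6] mrad
```

View pics/s3.png

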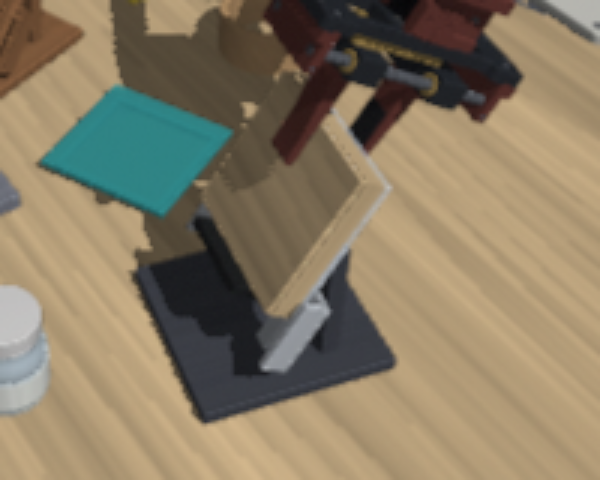

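The case sits flat on the rails (tray floor 27.9 mm out, centred within 1 mm) with the lid shut and both fingers clear of it. Retreating straight back.

Call:
{"op": "jog_arm", "data": {"commands": [[0,[0,0,-0.05],[0,0,0]],[0,[0,0,-0.1],[0,0,0]],[0,[0,0,-0.15],[0,0,0]],[0,[0,0,-0.2],[0,0,0]],[0,[0,0,-0.2],[0,0,0]],[0,[0,0,-0.2],[0,0,0]],[0,[0,0,-0.1],[0,0,0]],[0,[0,0,0],[0,0,0]],[0,[0,0,0],[0,0,0]],[0,[0,0,0],[0,0,0]]]}}

```text
t: 18.9
ee_pos: [501.6, 225.5, 239.5]
orientation: [2.109, 1.679, 0.448]
ft_force: [0.8, 0.5, -0.1]
width: 43.8
grasp_force: 0.0
```

```bash
python3 f.py; python3 - <<'E'
from h import *
from workcell import get_image,close_job
P=cloud(get_image("scene"))@D;p=P.reshape(-1,3)
q=p[np.isfinite(p[:,0])&(abs(p[:,2]-513.3)<5)&(p[:,0]>70)&(p[:,0]<196)&(abs(p[:,1]-335)<75)]
print(np.percentile(q,[1,50,99],axis=0).round(1).tolist(),len(q))
if len(q)>1500: print(close_job())
E
```

```text
18.9 [-153.64   -0.21   14.6 ] f seat [0.43 0.62 0.55] [-0.04  0.13 -0.05] 43.83194538589301
[[77.7, 275.9, 509.3], [133.4, 340.4, 513.2], [194.6, 394.6, 515.6]] 2275
the job is handed in; nothing more can be done
None
```

The shut case is now upside down on the drying stand, lid on the rails and lower edge on the ledge (felt about 32 mm down the slope from the seat's origin); it measured centred to about 1 mm and still in place after the gripper backed off, and I handed the job in at about 19 s without getting a verdict back.

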